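Turn over the potting-compound jar in the tumbling stand

ROBOT

A 6-joint arm with a two-finger parallel gripper is mounted at the origin on the work surface. World frame = base frame: x ahead of the robot, y to its left, z up, the work surface at z = 0. Lengths are in m, angles in rad, forces in N, time in s.
With the tool pointing down it reaches from about 0.35 to 0.925 m from the base axis. Payload 6.4 kg.
Tool frame: the origin (TCP) lies midway between the tips of the shut fingers; the grasp point (between the pads) lies 19 mm behind it; z points along the fingers, x is the direction in which the jaws open and shut, and the axes are right-handed (so a half turn about z gives the same grasp; the last joint's range is limited). The gripper opens to 94 mm and grips with 3 to 60 N. Pads are 16 mm wide; open, the fingers measure 119 mm over their backs; the gripper's body (75 mm by 177 mm) begins 78 mm behind the grasp point.
Start: joints at [-0.174, 0.245, 1.558, -0, 1.339, -0.174], TCP at [0.65, 0, 0.205] pointing down, gripper open.
Joint ranges: [-3.13, 3.13], [-1.02, 2.26], [0.13, 2.54], [-0.95, 4.09], [0.21, 2.88], [-2.74, 2.74]. Speed limits (rad/s): [2.57, 2.57, 3.14, 3.14, 3.14, 3.14].

INTERFACE

Orientations are given as a unit quaternion [x, y, z, w].
In Python, from rig import ctrl gives the robot as it stands.
- The arm moves only by the tool servo_tool, never from a script. Its argument "motion" is a list of rows, each a list of 5 numbers: the shift along the tool's x, y, z in m, then the turn about the tool's z in rad, then the opening, from 0 (shut) to 1 (fully open). A call has 1 to 20 rows; each row is the pose to reach, as a shift and turn from the pose commanded when the call began, along the tool's axes at that moment; what a row does not reach only later rows make up. A row lasts 1/8 s, in which the tool goes at most 62.5 mm and 10.7 degrees, less where a joint would pass 70% of its speed; a pose out of reach is approached as far as the arm can. A call with a gripper value outside its range is refused whole. The fingers move at their own pace and stop on an object; "squeeze" is the grip in N (left out, the last holds). Time passes only in rows, so rows that repeat a pose let the fingers close. It gives the time, the measured TCP pose, the force and the opening at its end, in the units of the state.
- ctrl.state(): the state, without advancing time (a new reading comes with each control period).
- ctrl.get_image(name): name is "scene" or "side" or "wrist"; returns a dict with "img" (400x640x3 uint8, red, green, blue), "K" (3x3 intrinsics, pixels), "rvec" (rotation vector, rad) and "tvec" (3), from world to camera coordinates, as OpenCV has them; the wrist camera has in their place "T_tool_cam" (4x4, takes a point from camera to tool coordinates, whose origin is the TCP and whose axes are the tool frame's). Camera axes: x right, y down, z forward; pixel columns grow to the right and rows downward; lengths in m; the calibration is good to about 2 mm. The wrist camera is an equidistant fisheye: a pixel r from the principal point sees the ray r / f radians off the axis. A picture is of the moment at which its call begins: read the wrist's pose just before it. There is no depth.
- ctrl.close_job(): hands the job in, once; it reports no verdict.
The state is a dict: "clock": time; "joints": joint angles; "dq": joint speeds; "tau": joint torques, N m; "ee_pos": TCP position; "ee_rot": TCP orientation; "force": force on the tool from outside, world axes, zero at the start; "wrist_torque": the same for the moment, N m; "finger_gap": finger opening in m.
Only numpy, scipy, OpenCV 4.12 (cv2) and the standard library are available. Lean on these libraries where they do the work, as an engineer would, in place of code of your own. Each camera call takes 0.05 s, during which the arm holds its last target.

TASK

The compound in the closed orange-lidded jar has settled. Load that jar into the tumbling stand - lower its T-shaped foot through the slot in the platform, give it a quarter turn so that it is locked, and let go - then turn the crank over until the jar is fully upside down, keep it so for about a second, and crank it back fully upright, leaving the jar locked in the stand. Do not tip the jar outside the stand, and do not disturb the other jar, the tools and the parts lying about.

Things in the scene. Friction and masses are not known exactly. Their poses are not given: they have to be found in the camera images.
- jar: The jar to turn over: white, closed, ORANGE lid, 134 mm tall, 0.28 to 0.46 kg, upright on the bench. Origin: centre of the underside of its foot; z up through the lid; x along the foot. Steel T foot: bar 84 (x) x 34 (y) x 12 mm high, then a round shank 32 mm across up to 25 mm. Body 72 mm across, from 25 to 90 mm; lid 74 mm across, from 90 to 102 mm; grip bar on top.
- jar_grip (a point): Centre of the grip bar that stands on the orange lid, 122 mm above the jar's origin on its axis. The bar is 64 mm long (x, parallel to the foot), 16 mm thick (y) and 32 mm high (from 20 mm below this point, the lid's top, to 12 mm above it). Pinch it across its 16 mm.
- seat (a point): Centre of the slot, on the top face of the cradle's platform; x along the slot, y along the axle, z out of the platform (up when upright, then 73 mm above the bench); turns with the cradle. Aluminium platform 116 (x) x 112 (y) x 8 mm, slot 92 (x) x 42 (y) mm right through, open below. Cheeks at y = +-59 mm and green uprights at y = +-78 mm rise 52 and 62 mm above the platform.
- socket (a point): 25 mm below seat, same axes: the jar's origin lies here when its foot is through the slot and its body rests on the platform, between 4 black posts (8 mm thick, 24 mm high, at x, y = +-31.5 mm; 4.5 mm to spare round the body). The foot bar is then 5 mm below the platform's underside; turned a quarter turn, either way, it lies across the slot and the jar is locked.
- cradle (a joint): Angle of the cradle (platform and crank) about its level axle, rad: 0 = upright (start, at a stop); grows as the crank goes up, over the top and down on the far side; 3.14 = upside down, at the other stop. It stays where it is left (friction 0.25 N m: some 4 to 6 N at the crank).
- crank_grip (a point): Middle of the red crank sleeve: round, 22 mm across, 52 mm long, spinning freely on its pin parallel to the axle; 70 mm from the axle line, 130 mm to seat's -y side of the platform's middle. At cradle 0 it lies level on seat's -x side (towards the robot), 115 mm above the bench; at 3.14 level on the other side. Pinch it from above across its 22 mm; the gripper need not turn.
- axle (a point): Point on the axle line abreast of the crank sleeve's middle, 115 mm above the bench: the centre of the sleeve's circle (radius 70 mm). y along the axle, z up, x level from the starting crank side to the far side; does not turn with the cradle. The stand is screwed down; its dark base plate is 150 (x) x 230 (y) x 10 mm.
- spare_jar: The other jar, same shape and size but with a BLUE lid; origin as for the orange jar. To be left alone. The two jars may stand either way round.
- breaker: White three-way breaker block 70 x 54 x 75 mm, loose, left alone; origin at the centre of its underside.
- tape_roll: Black tape roll lying flat, 90 mm across, 24 mm high, loose, left alone; origin at the centre of its underside.
- screwdriver: Screwdriver with yellow handle, 190 mm, lying on the bench, left alone; tip along x.
- wrench: Steel wrench 160 mm, lying on the bench, left alone; along x.
- drill: Grey cordless drill standing on its battery, 180 mm tall, chuck along x, left alone; origin under the battery.
Mind the look-alikes: they are no part of the job. What is shaped like the jar but turquoise is not meant.

How it is judged:
By the outcome, as a careful person would: the job done as asked, in the order asked, and still so for the second after the job is handed in, with the robot touching nothing.
It also fails if it takes over 67 s, if anything falls off the work surface, if the arm or the gripper's body presses on something with over 40 N, if the wrist force passes 120 N, or if a joint passes its speed limit or range.

## Working session

There is one attempt and no reset: what is moved stays moved. The work goes in short steps, Python scripts to look and compute and a tool call to move; the robot and the scene stay as the last step left them, time stands still between calls to the robot, and variables do not carry over. Pictures are saved under pics/ and viewed, and the job is handed in when it is done.

Besides the shell and the picture viewer there is one more tool, called after "Emit:" as a command line: name --pt "numbers of a row" for each row, then --argument value for the rest. servo_tool: Moves the arm, as the interface text tells. Its arguments: {"type":"object","properties":{"motion":{"type":"array","items":{"type":"array","items":{"type":"number"}}},"squeeze":{"type":"number"}},"required":["motion"]}

```bash
ls; mkdir -p pics; python3 - <<'E'
from rig import ctrl
import cv2,numpy as np
s=ctrl.state(); print(s)
for n in ["scene","side","wrist"]:
    d=ctrl.get_image(n); cv2.imwrite(f"pics/{n}0.png",d["img"][:,:,::-1]); print(n,{k:np.round(v,4).tolist() for k,v in d.items() if k!="img"})
E
```

```text
pics
{'clock': 0.0, 'joints': array([-1.74074935e-01,  2.45826386e-01,  1.55898703e+00, -5.16054292e-05,
        1.33866938e+00, -1.74121319e-01]), 'dq': array([-0.00059185, -0.00088226,  0.00128645, -0.00087557,  0.00098214,
       -0.00036832]), 'tau': array([ 8.38778797e-04, -4.15839279e+01, -3.14599335e+01,  6.84806099e-02,
        3.33599187e-02, -1.41738678e-04]), 'ee_pos': array([6.49411249e-01, 1.11458188e-04, 2.04351979e-01]), 'ee_rot': array([ 9.99999553e-01,  2.91516699e-05, -9.35137387e-04, -1.38980366e-04]), 'force': array([-0.27961552,  0.22167505,  0.42820638]), 'wrist_torque': array([ 0.01470871, -0.0394929 ,  0.01614662]), 'finger_gap': 0.0942358411643379}
scene {'K': [[386.2882, 0.0, 311.5551], [0.0, 386.2882, 197.6663], [0.0, 0.0, 1.0]], 'rvec': [1.1992, 2.1281, -1.1288], 'tvec': [0.308, -0.1585, 1.4631]}
side {'K': [[454.2948, 0.0, 318.6575], [0.0, 454.2948, 199.9355], [0.0, 0.0, 1.0]], 'rvec': [2.3693, -0.2963, 0.0936], 'tvec': [-0.5135, 0.1163, 1.5099]}
wrist {'K': [[309.7069, 0.0, 317.592], [0.0, 309.7069, 197.5212], [0.0, 0.0, 1.0]], 'T_tool_cam': [[1.0, -0.0005, -0.0009, -0.0007], [0.0007, 0.969, 0.247, -0.0716], [0.0007, -0.247, 0.969, -0.179], [0.0, 0.0, 0.0, 1.0]]}
```

View pics/scene0.png

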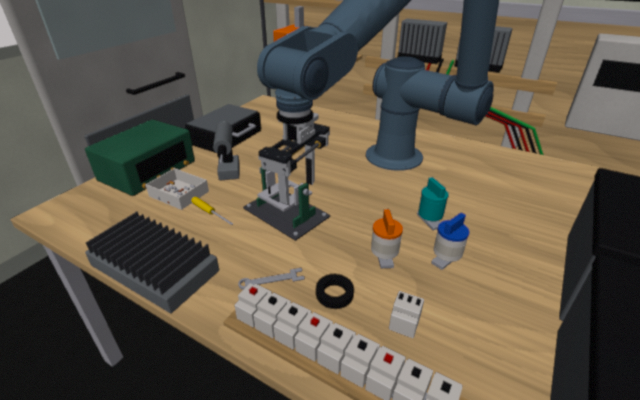

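View pics/side0.png

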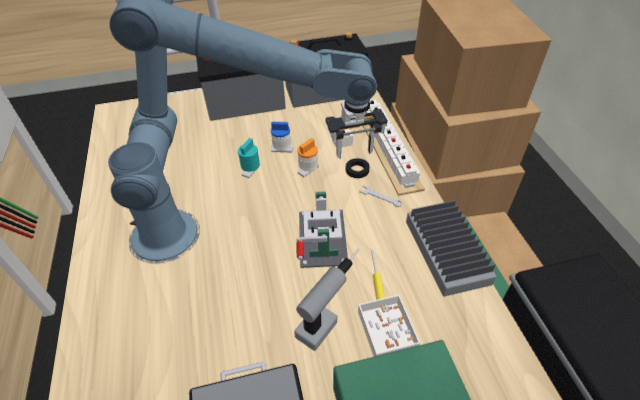

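View pics/wrist0.png

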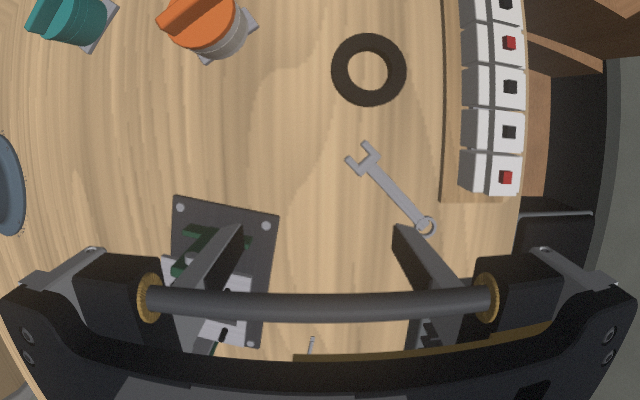

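```bash
cat > h.py <<'E'
from rig import ctrl
import cv2,numpy as np
from scipy.spatial.transform import Rotation as R
def Tw(s):
    T=np.eye(4);T[:3,:3]=R.from_quat(s["ee_rot"]).as_matrix();T[:3,3]=s["ee_pos"];return T
def snap(n,tag):
    s=ctrl.state();d=ctrl.get_image(n)
    cv2.imwrite(f"pics/{n}{tag}.png",d["img"][:,:,::-1])
    if n=="wrist": d["Twc"]=Tw(s)@d["T_tool_cam"]
    else:
        M=np.eye(4);M[:3,:3]=R.from_rotvec(np.ravel(d["rvec"])).as_matrix();M[:3,3]=np.ravel(d["tvec"]);d["Twc"]=np.linalg.inv(M)
    d["fish"]=n=="wrist"
    np.savez(f"pics/{n}{tag}.npz",**d);return d
def load(n,tag): return dict(np.load(f"pics/{n}{tag}.npz"))
def ray(d,px):
    K=d["K"];p=(np.asarray(px,float).reshape(-1,2)-[K[0,2],K[1,2]])/K[0,0]
    if d["fish"]:
        r=np.linalg.norm(p,axis=1,keepdims=True);v=np.hstack([p/np.maximum(r,1e-9)*np.sin(r),np.cos(r)])
    else: v=np.hstack([p,np.ones((len(p),1))])
    return d["Twc"][:3,3],v@d["Twc"][:3,:3].T
def onz(d,px,z):
    o,v=ray(d,px);return o+v*((z-o[2])/v[:,2])[:,None]
def proj(d,P):
    P=np.asarray(P,float).reshape(-1,3);M=np.linalg.inv(d["Twc"]);c=P@M[:3,:3].T+M[:3,3];K=d["K"]
    if d["fish"]:
        t=np.arctan2(np.hypot(c[:,0],c[:,1]),c[:,2]);h=np.hypot(c[:,0],c[:,1])+1e-12
        q=c[:,:2]/h[:,None]*t[:,None]
    else: q=c[:,:2]/c[:,2:]
    return q*K[0,0]+[K[0,2],K[1,2]]
def tri(obs):
    A=np.zeros((3,3));b=np.zeros(3)
    for d,p in obs:
        o,v=ray(d,p);v=v[0]/np.linalg.norm(v[0]);Q=np.eye(3)-np.outer(v,v);A+=Q;b+=Q@o
    return np.linalg.solve(A,b)
def crop(n,tag,x0,y0,x1,y1,out,k=4):
    im=cv2.imread(f"pics/{n}{tag}.png")[y0:y1,x0:x1];cv2.imwrite(f"pics/{out}.png",cv2.resize(im,None,fx=k,fy=k,interpolation=cv2.INTER_CUBIC))
E
python3 - <<'E'
from h import *
for n in ["scene","side","wrist"]: snap(n,"1")
sc,si,wr=load("scene","1"),load("side","1"),load("wrist","1")
print("orange lid tri",tri([(sc,(387,228)),(si,(307,151))]))
print("seat side",onz(si,[(322,220)],.073), "base corners wr",onz(wr,[(180,207),(266,225),(250,343)],.01))
print("red crank",tri([(si,(300,249)),(si,(300,249))]) if 0 else onz(si,[(300,249)],.115))
crop("side","1",280,120,360,280,"c_side",4)
E
```

```text
orange lid tri [0.53218124 0.18461185 0.09494809]
seat side [[ 0.50893097 -0.13118541  0.073     ]] base corners wr [[ 0.46311052 -0.03671332  0.01      ]
 [ 0.58194824 -0.06017881  0.01      ]
 [ 0.5416423  -0.26068606  0.01      ]]
red crank [[ 0.41182293 -0.2577112   0.115     ]]
```

View pics/c_side.png

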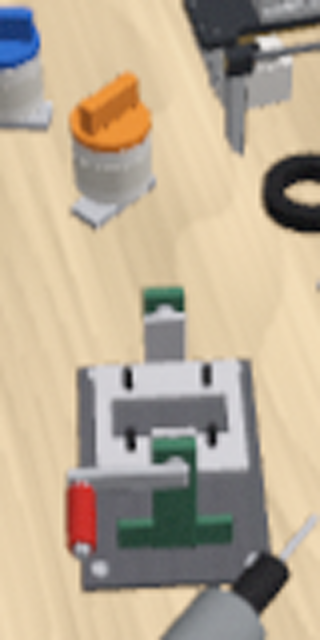

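```bash
python3 - <<'E'
from h import *
si,wr=load("side","1"),load("wrist","1")
a=onz(si,[(302,148.7),(313,140.5)],.128);d=a[1]-a[0];print(a,np.degrees(np.arctan2(d[1],d[0])))
b=onz(wr,[(161,24),(192,-8)],.128);print(b)
im=cv2.imread("pics/side1.png");hsv=cv2.cvtColor(im,cv2.COLOR_BGR2HSV)
f=lambda n,a,b,box:None
m=cv2.inRange(hsv,(5,150,120),(18,255,255));m[:,:250]=0;m[:130]=0;m[180:]=0;m[:,340:]=0
print(cv2.boundingRect(m))
m=cv2.inRange(hsv,(0,150,120),(4,255,255))|cv2.inRange(hsv,(174,150,120),(180,255,255));m[:200]=0;m[280:]=0;print("red",cv2.boundingRect(m))
crop("side","1",260,230,400,350,"c_drill",5)
# drill top, chuck
print(onz(si,[(318,335),(345,266),(350,262),(305,312)],0.15))
E
```

```text
[[0.51083642 0.16240138 0.128     ]
 [0.55882689 0.19642306 0.128     ]] 35.333813356907484
[[0.50748014 0.16823601 0.128     ]
 [0.53712249 0.19530592 0.128     ]]
(298, 139, 20, 19)
red (0, 210, 304, 47)
[[ 0.39497958 -0.54769782  0.15      ]
 [ 0.51370275 -0.37101515  0.15      ]
 [ 0.53055721 -0.36176924  0.15      ]
 [ 0.37818669 -0.47959886  0.15      ]]
```

View pics/c_drill.png

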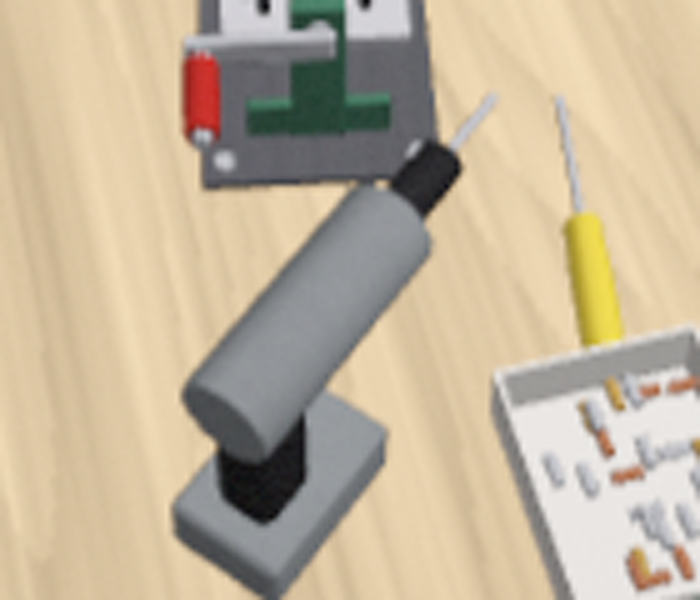

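Emit:
servo_tool --pt "-0.05 0.06 -0.03 0 1" --pt "-0.1 0.12 -0.06 0 1" --pt "-0.15 0.18 -0.1 0 1" --pt "-0.16 0.22 -0.12 0 1" --pt "-0.16 0.22 -0.12 0 1" --pt "-0.16 0.22 -0.12 0 1"

```text
clock: 1.05
ee_pos: [0.4896, -0.2225, 0.3277]
ee_rot: [1.0, -0.002, 0.002, 0.001]
force: [0.2, 0.3, -0.4]
finger_gap: 0.0941
```

```bash
python3 - <<'E'
from h import *
snap("wrist","2");s=ctrl.state();print(s["clock"],s["ee_pos"],s["ee_rot"])
print(onz(load("side","1"),[(358,249)],.15))
E
```

```text
1.1 [ 0.48984812 -0.22092386  0.32620152] [ 9.99998935e-01 -1.20010144e-03  7.60678817e-04  3.33942182e-04]
[[ 0.56477158 -0.32498671  0.15      ]]
```

View pics/wrist2.png

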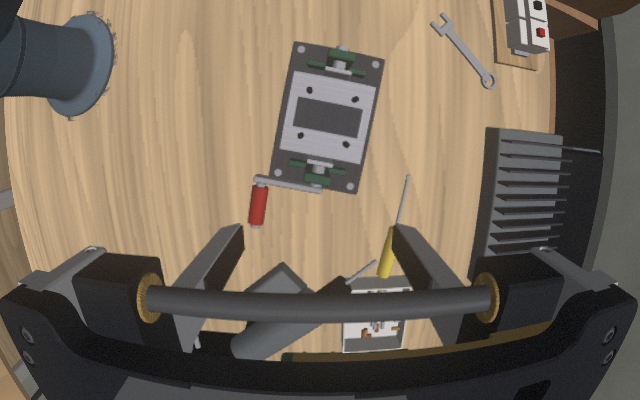

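```bash
crop(){ :; }; python3 - <<'E'
from h import *
crop("wrist","2",235,30,405,240,"c_w2",4)
im=cv2.imread("pics/wrist2.png");g=cv2.cvtColor(im,cv2.COLOR_BGR2GRAY)
m=((g<110)*255).astype(np.uint8);r=np.zeros_like(m);r[85:150,284:374]=255;m&=r
n,l,st,c=cv2.connectedComponentsWithStats(m);i=l[118,329];print(st[i],c[i])
cn=cv2.findContours((l==i).astype(np.uint8),0,1)[0][0];d=load("wrist","2")
pts=onz(d,cn.reshape(-1,2),.073)
rc=cv2.minAreaRect(pts[:,:2].astype(np.float32)*1000);print("slot",rc)
# posts top .097
hs=cv2.cvtColor(im,cv2.COLOR_BGR2HSV);m=cv2.inRange(hs,(0,130,80),(6,255,255))|cv2.inRange(hs,(172,130,80),(180,255,255));m[:150]=0;m[240:]=0;m[:,:230]=0;m[:,290:]=0
cn=max(cv2.findContours(m,0,1)[0],key=cv2.contourArea);p=onz(d,cn.reshape(-1,2),.115)
print("sleeve",cv2.minAreaRect(p[:,:2].astype(np.float32)*1000))
E
```

```text
[ 293   97   70   41 1920] [327.234375 116.875   ]
slot ((503.380126953125, -146.7103729248047), (41.532142639160156, 90.91417694091797), 78.63033294677734)
sleeve ((409.00079345703125, -261.9408264160156), (53.90678405761719, 20.83169937133789), 79.25093078613281)
```

View pics/c_w2.png

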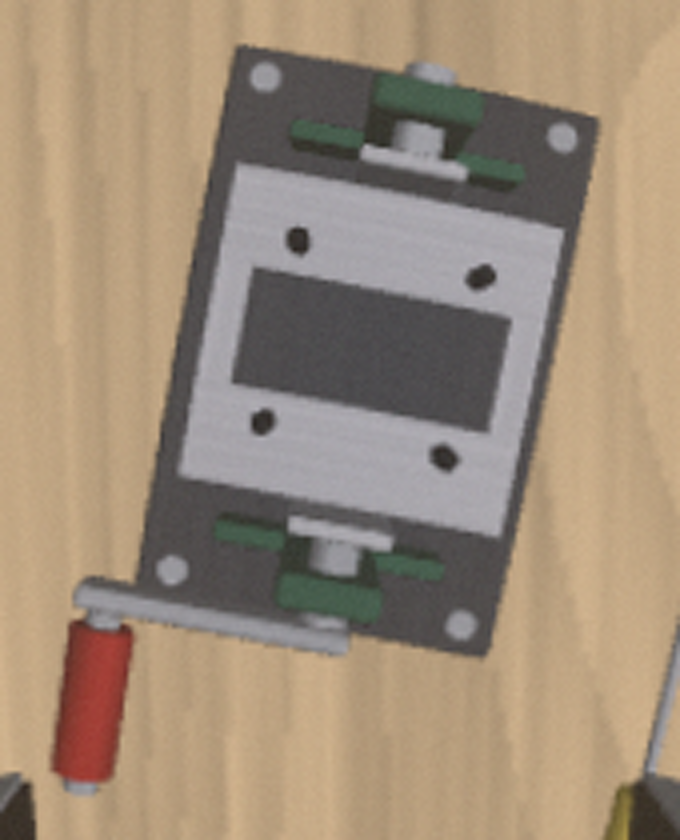

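Emit:
servo_tool --pt "0.01 -0.06 0 0 1" --pt "0.02 -0.12 0 0 1" --pt "0.03 -0.18 0 0 1" --pt "0.04 -0.24 0 0 1" --pt "0.04 -0.3 0.0 0 1" --pt "0.04 -0.3 0.0 0 1" --pt "0.04 -0.3 0 0 1"

```text
clock: 1.98
ee_pos: [0.5296, 0.0806, 0.3245]
ee_rot: [1.0, 0.001, -0.001, 0.0]
force: [-0.1, -0.4, -0.2]
finger_gap: 0.0939
```

```bash
python3 - <<'E'
from h import *
snap("wrist","3");s=ctrl.state();print(s["clock"],s["ee_pos"],s["ee_rot"])
E
```

```text
2.025 [0.52980778 0.07978978 0.32473128] [ 9.99999828e-01 -5.66034781e-06 -5.78576468e-04  9.62994294e-05]
```

View pics/wrist3.png

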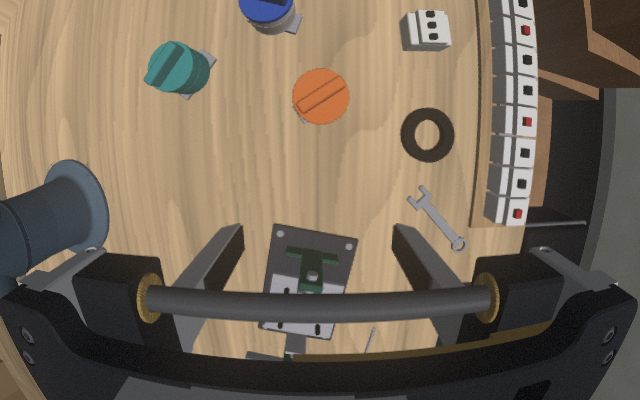

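```bash
python3 - <<'E'
from h import *
d=load("wrist","3");im=cv2.imread("pics/wrist3.png")
hs=cv2.cvtColor(im,cv2.COLOR_BGR2HSV);m=cv2.inRange(hs,(5,140,90),(18,255,255));r=np.zeros_like(m);r[55:135,280:365]=255;m&=r
cn=max(cv2.findContours(m,0,1)[0],key=cv2.contourArea)
p=onz(d,cn.reshape(-1,2),.102)[:,:2]*1000
print("lid",cv2.fitEllipse(p.astype(np.float32)),cv2.minEnclosingCircle(p.astype(np.float32)))
crop("wrist","3",280,50,365,135,"c_w3",8)
E
```

```text
lid ((531.7996826171875, 184.0764617919922), (70.86366271972656, 71.1883773803711), 13.220890998840332) ((531.8519287109375, 184.02740478515625), 36.269527435302734)
```

View pics/c_w3.png

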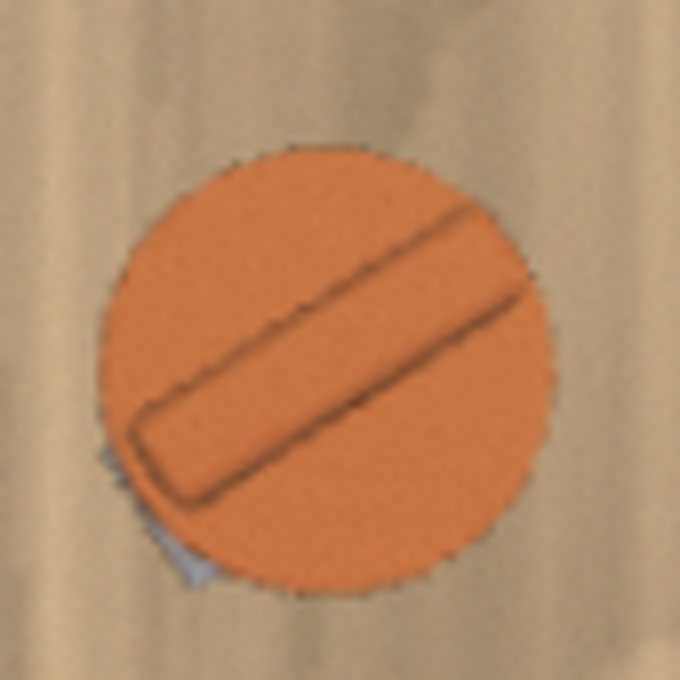

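```bash
python3 - <<'E'
from h import *
d=load("wrist","3")
P=np.array([(135,420),(468,207),(202,504),(520,295)])/8+[280-.44,50-.44]
q=onz(d,P,.134)[:,:2];print(q,[np.degrees(np.arctan2(*(q[b]-q[a])[::-1])) for a,b in((0,1),(2,3))],q.mean(0))
# foot edge corners
F=np.array([(104,455),(197,585)])/8+[280-.44,50-.44];f=onz(d,F,.012)[:,:2];print(f,np.degrees(np.arctan2(*(f[1]-f[0])[::-1])))
E
```

```text
[[0.5033568  0.1740665 ]
 [0.55233554 0.20625496]
 [0.51322404 0.1614032 ]
 [0.56002428 0.19304316]] [np.float64(33.31261733948604), np.float64(34.061207521486104)] [0.53223517 0.18369195]
[[0.48872906 0.1743638 ]
 [0.50695249 0.14833289]] -55.00533743371274
```

Emit:
servo_tool --pt "0 -0.03 0.03 0.18 0.45" --pt "0.001 -0.06 0.06 0.36 0.45" --pt "0.002 -0.09 0.1 0.54 0.45" --pt "0.002 -0.104 0.14 0.72 0.45" --pt "0.002 -0.104 0.155 0.9 0.45" --pt "0.002 -0.104 0.155 0.977 0.45" --pt "0.002 -0.104 0.155 0.977 0.45" --pt "0.002 -0.104 0.155 0.977 0.45" --squeeze 40

```text
clock: 3.02
ee_pos: [0.5325, 0.1832, 0.1707]
ee_rot: [0.883, -0.469, 0.0, -0.0]
force: [-0.8, 0.6, -0.7]
finger_gap: 0.0423
```

```bash
cat >>h.py <<'E'
def st():
    s=ctrl.state();M=R.from_quat(s["ee_rot"]).as_matrix()
    print("t",round(s["clock"],2),"p",s["ee_pos"].round(4),"yaw",round(np.degrees(np.arctan2(M[1,0],M[0,0])),2),"F",s["force"].round(1),"tq",s["wrist_torque"].round(2),"gap",round(s["finger_gap"],4),"j",s["joints"].round(2));return s,M
def delta(tx,ty,tz,yaw):
    s,M=st();y=np.degrees(np.arctan2(M[1,0],M[0,0]))
    a=np.radians(y);Mi=np.array([[np.cos(a),np.sin(a),0],[np.sin(a),-np.cos(a),0],[0,0,-1]])
    print("d tool",(Mi.T@(np.array([tx,ty,tz])-s["ee_pos"])).round(4),"turn",round(-np.radians(yaw-y),4))
E
python3 - <<'E'
from h import *
snap("wrist","4");delta(.532,.184,.107,-56)
E
```

```text
t 3.08 p [0.5324 0.1834 0.1708] yaw -56.0 F [ 0.2 -0.1 -0.3] tq [ 0.04  0.1  -0.01] gap 0.0424 j [0.13 0.08 1.81 0.   1.25 1.11]
d tool [-0.0007 -0.      0.0638] turn 0.0001
```

View pics/wrist4.png

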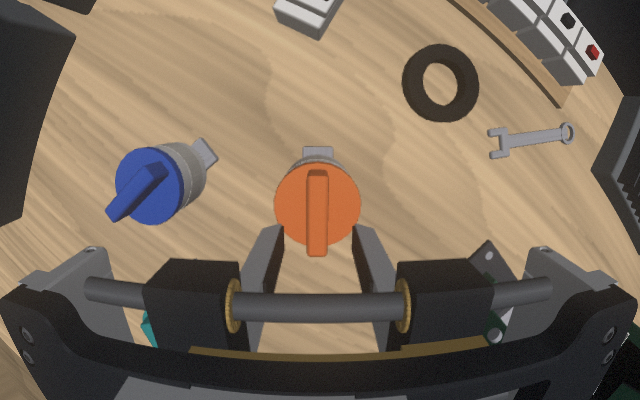

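```bash
python3 - <<'E'
from h import *
d=load("wrist","4");q=onz(d,[(316,171.5),(317,255)],.134);print(q,np.linalg.norm(q[1]-q[0]),q.mean(0))
im=cv2.imread("pics/wrist4.png")
hs=cv2.cvtColor(im,cv2.COLOR_BGR2HSV);m=cv2.inRange(hs,(5,140,90),(18,255,255));m[:,:260]=0;m[:,370:]=0;m[:,:][:140]=0;m[262:]=0
cn=max(cv2.findContours(m,0,1)[0],key=cv2.contourArea)
p=onz(d,cn.reshape(-1,2),.102)[:,:2]*1000;print(cv2.fitEllipse(p.astype(np.float32)))
E
```

```text
[[0.56035062 0.20410182 0.134     ]
 [0.50742731 0.16765463 0.134     ]] 0.06425943167803204 [0.53388897 0.18587823 0.134     ]
((530.9512329101562, 183.4861297607422), (69.82421112060547, 78.84825897216797), 124.539306640625)
```

Emit:
servo_tool --pt "0 0 0.025 0 0.45" --pt "0 0 0.05 0 0.45" --pt "0 0 0.063 0 0.45" --pt "0 0 0.063 0 0.45" --pt "0 0 0.063 0 0.1" --pt "0 0 0.063 0 0.0" --pt "0 0 0.063 0 0.0" --pt "0 0 0.063 0 0.0" --squeeze 40

```text
clock: 4.08
ee_pos: [0.5325, 0.1841, 0.1082]
ee_rot: [0.883, -0.469, 0.001, -0.0]
force: [-0.2, 0.4, 2.1]
finger_gap: 0.0163
```

Emit:
servo_tool --pt "0 0 -0.03 0 0" --pt "0 0 -0.07 0 0" --pt "0 0 -0.11 0 0" --pt "0 0 -0.15 0 0" --pt "0.015 0.012 -0.162 0 0" --pt "0.04 0.033 -0.162 0.1 0" --pt "0.075 0.06 -0.162 0.22 0" --pt "0.11 0.09 -0.162 0.34 0" --pt "0.145 0.118 -0.162 0.46 0" --pt "0.18 0.146 -0.162 0.58 0" --pt "0.21 0.17 -0.162 0.68 0" --pt "0.235 0.19 -0.162 0.75 0" --pt "0.25 0.203 -0.162 0.785 0" --pt "0.258 0.209 -0.162 0.792 0" --pt "0.258 0.209 -0.162 0.792 0" --pt "0.258 0.209 -0.162 0.792 0"

```text
clock: 6.08
ee_pos: [0.5032, -0.146, 0.2693]
ee_rot: [-0.634, 0.773, 0.0, 0.0]
force: [-0.6, 0.1, -1.8]
finger_gap: 0.016
```

```bash
python3 - <<'E'
from h import *
snap("wrist","5");snap("side","5");snap("scene","5");delta(.5034,-.1467,.27,-101.4)
crop("side","5",260,130,400,280,"c5",5)
crop("scene","5",220,60,360,250,"c5s",4)
E
```

```text
t 6.22 p [ 0.5033 -0.146   0.2695] yaw -101.27 F [-0.4  0.1 -3.4] tq [0.07 0.09 0.04] gap 0.0159 j [-0.5  -0.1   1.81  0.    1.44  1.27]
d tool [ 0.0006 -0.0002 -0.0005] turn 0.0022
```

View pics/wrist5.png

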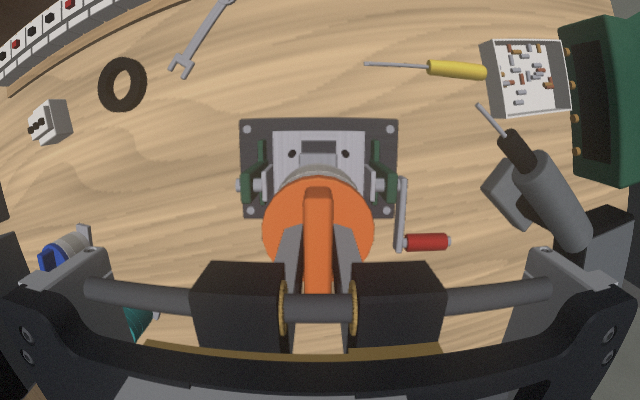

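View pics/c5.png

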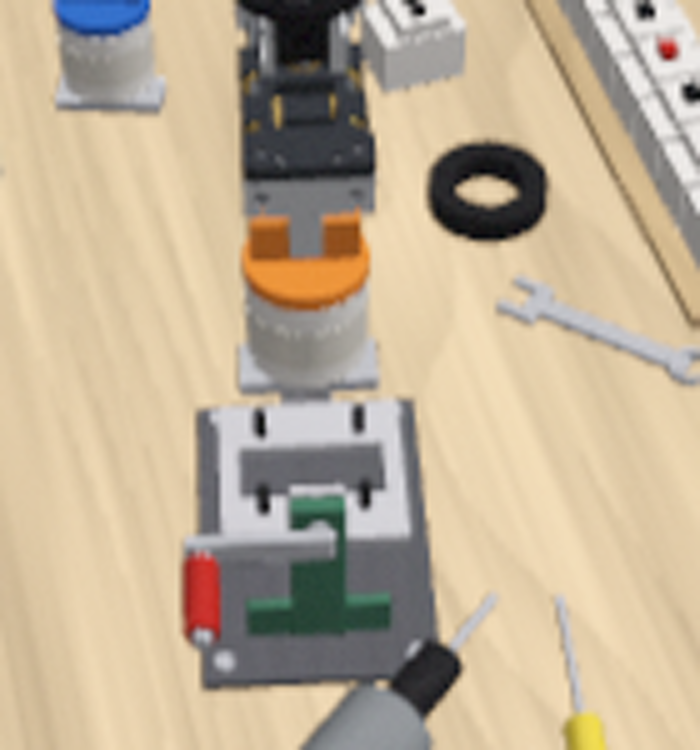

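View pics/c5s.png

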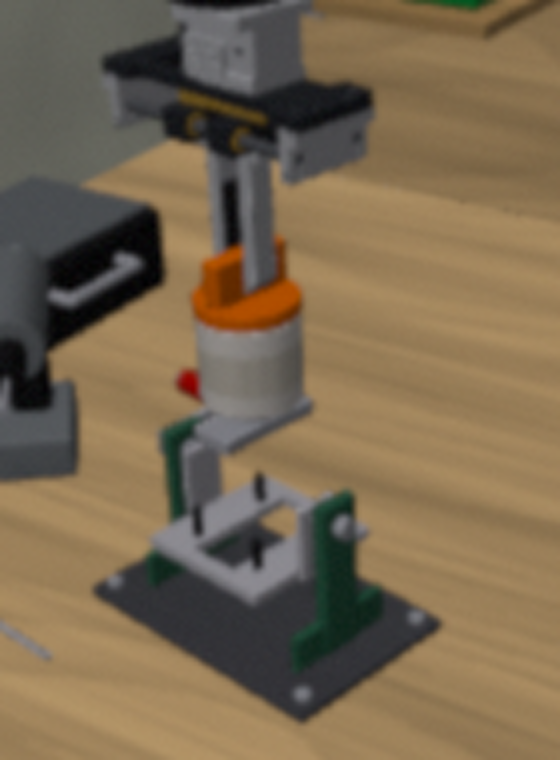

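```bash
python3 - <<'E'
from h import *
d=load("side","5");a=np.radians(-11.37);X=np.array([np.cos(a),np.sin(a),0]);Y=np.array([-np.sin(a),np.cos(a),0]);S=np.array([.5034,-.1467,0])
def q(x,y,z): return S+X*x+Y*y+[0,0,z]
f=lambda P:((proj(d,P)-[260,130])*5).round(0).tolist()
print("foot near bottom corners pred",f([q(-.042,-.017,.1613),q(.042,-.017,.1613)]), "top",f([q(-.042,-.017,.1733),q(.042,-.017,.1733)]))
print("slot far corners, near",f([q(-.046,.021,.073),q(.046,.021,.073),q(-.046,-.021,.073),q(.046,-.021,.073)]))
w=load("wrist","5");print("wrist lid front pred",proj(w,[q(-.042,.017,.1613)]))
E
```

```text
foot near bottom corners pred [[237.0, 399.0], [377.0, 393.0]] top [[236.0, 385.0], [377.0, 379.0]]
slot far corners, near [[234.0, 448.0], [378.0, 441.0], [236.0, 499.0], [383.0, 492.0]]
wrist lid front pred [[301.2251824  235.58604105]]
```

```bash
python3 - <<'E'
from h import *
crop("side","5",296,195,350,245,"c5b",14)
E
```

```text
(no output)
```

View pics/c5b.png

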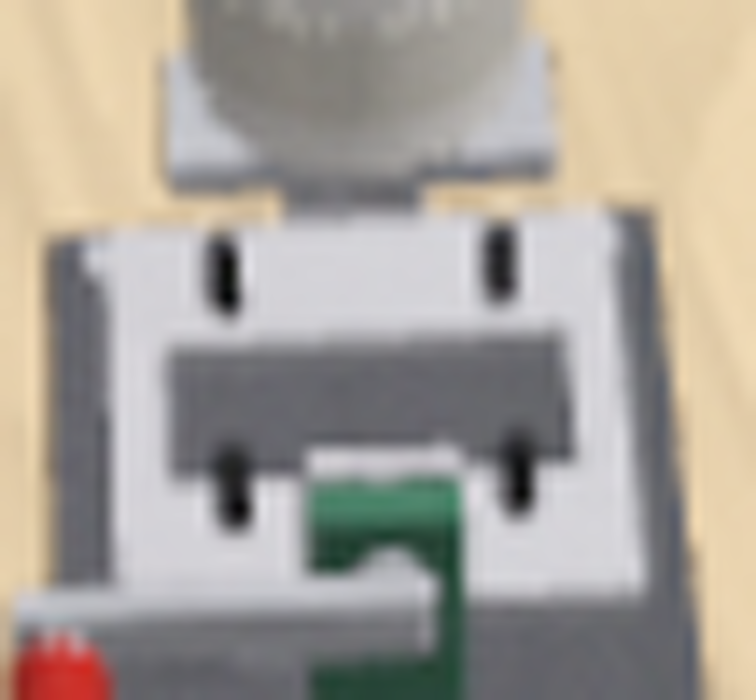

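```bash
python3 - <<'E'
from h import *
crop("scene","5",252,150,332,222,"c5d",10)
d=load("scene","5");a=np.radians(-11.37);X=np.array([np.cos(a),np.sin(a),0]);Y=np.array([-np.sin(a),np.cos(a),0]);S=np.array([.5034,-.1467,0])
def q(x,y,z): return S+X*x+Y*y+[0,0,z]
f=lambda P:((proj(d,P)-[252,150])*10).round(0).tolist()
for n,hx,hy,z in(("footbot",.042,.017,.1613),("foottop",.042,.017,.1733),("slot",.046,.021,.073),("plat",.058,.056,.073)):
    print(n,f([q(x*hx,y*hy,z) for x in(-1,1) for y in(-1,1)]))
print("1mm x,y,z",np.diff(f([q(0,0,.16),q(.01,0,.16)]),axis=0),np.diff(f([q(0,0,.16),q(0,.01,.16)]),axis=0),np.diff(f([q(0,0,.16),q(0,0,.17)]),axis=0))
E
```

```text
footbot [[368.0, 87.0], [452.0, 126.0], [151.0, 197.0], [234.0, 239.0]]
foottop [[367.0, 50.0], [451.0, 88.0], [148.0, 159.0], [232.0, 201.0]]
slot [[381.0, 334.0], [480.0, 385.0], [154.0, 461.0], [253.0, 517.0]]
plat [[330.0, 279.0], [594.0, 412.0], [44.0, 433.0], [308.0, 584.0]]
1mm x,y,z [[-26.  13.]] [[24. 11.]] [[ -2. -32.]]
```

View pics/c5d.png

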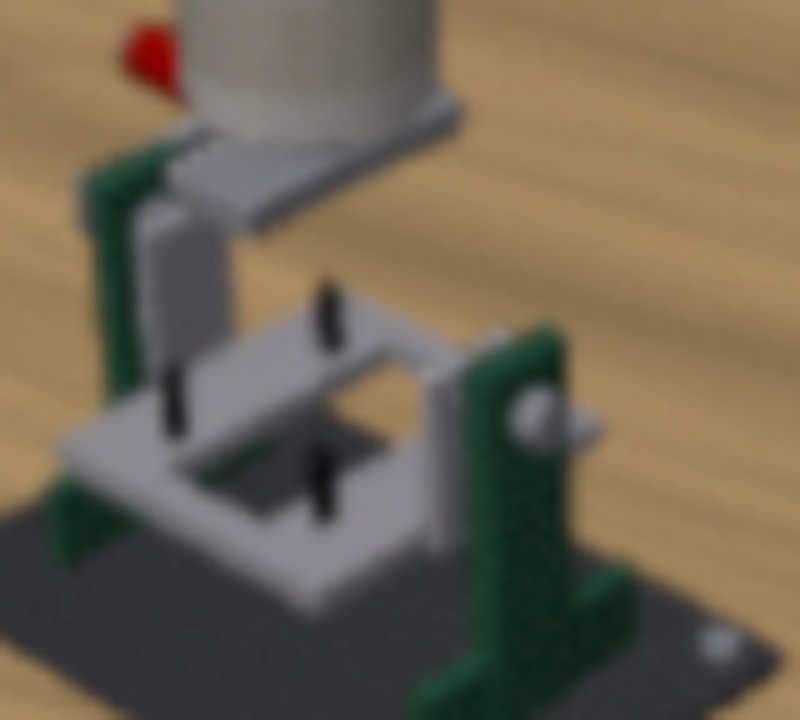

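Emit:
servo_tool --pt "0.0006 -0.0005 0.02 0.002 0" --pt "0.0006 -0.0005 0.045 0.002 0" --pt "0.0006 -0.0005 0.065 0.002 0" --pt "0.0006 -0.0005 0.078 0.002 0" --pt "0.0006 -0.0005 0.085 0.002 0" --pt "0.0006 -0.0005 0.09 0.002 0" --pt "0.0006 -0.0005 0.095 0.002 0" --pt "0.0006 -0.0005 0.095 0.002 0"

```text
clock: 7.22
ee_pos: [0.5035, -0.1474, 0.1744]
ee_rot: [-0.633, 0.774, 0.0, -0.0]
force: [0.3, -0.6, -2.5]
finger_gap: 0.0157
```

```bash
python3 - <<'E'
from h import *
snap("side","6");snap("scene","6");st()
a=cv2.imread("pics/side6.png")[180:270,280:370];b=cv2.imread("pics/scene6.png")[130:220,245:335]
cv2.imwrite("pics/c6.png",cv2.resize(np.hstack([a,b]),None,fx=4.4,fy=4.4,interpolation=2))
E
```

```text
t 7.33 p [ 0.5037 -0.1476  0.1748] yaw -101.47 F [ 0.3 -0.4 -2.2] tq [0.1  0.09 0.03] gap 0.0156 j [-0.5  -0.02  1.9  -0.    1.26  1.27]
```

View pics/c6.png

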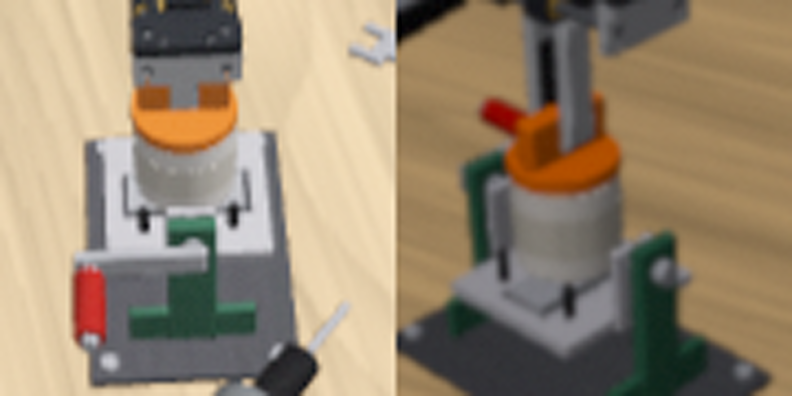

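Emit:
servo_tool --pt "0 0 0.004 0 0" --pt "0 0 0.008 0 0" --pt "0 0 0.012 0 0" --pt "0 0 0.015 0 0" --pt "0 0 0.015 0 0"

```text
clock: 7.95
ee_pos: [0.5033, -0.1473, 0.1591]
ee_rot: [-0.633, 0.774, 0.0, -0.0]
force: [0.5, -0.1, -2.8]
finger_gap: 0.0158
```

Emit:
servo_tool --pt "0 0 0.0015 0 0" --pt "0 0 0.003 0 0" --pt "0 0 0.003 0 0"

```text
clock: 8.32
ee_pos: [0.5034, -0.1474, 0.1564]
ee_rot: [-0.633, 0.774, 0.0, -0.0]
force: [0.7, -0.1, -2.7]
finger_gap: 0.0155
```

Emit:
servo_tool --pt "0 0 0.001 0 0" --pt "0 0 0.0015 0 0" --pt "0 0 0.002 0 0" --pt "0 0 0.002 0 0"

```text
clock: 8.82
ee_pos: [0.5039, -0.1476, 0.1562]
ee_rot: [-0.633, 0.774, -0.0, 0.0]
force: [-4.3, 2.2, 8.3]
finger_gap: 0.0157
```

```bash
python3 - <<'E'
from h import *
snap("side","7");snap("scene","7");st()
a=cv2.imread("pics/side7.png")[180:270,280:370];b=cv2.imread("pics/scene7.png")[130:220,245:335]
cv2.imwrite("pics/c7.png",cv2.resize(np.hstack([a,b]),None,fx=4.4,fy=4.4,interpolation=2))
E
```

```text
t 8.93 p [ 0.5038 -0.1476  0.1561] yaw -101.46 F [-3.7  1.2  7.4] tq [ 0.55  1.02 -0.05] gap 0.0159 j [-0.5   0.    1.92 -0.    1.22  1.27]
```

View pics/c7.png

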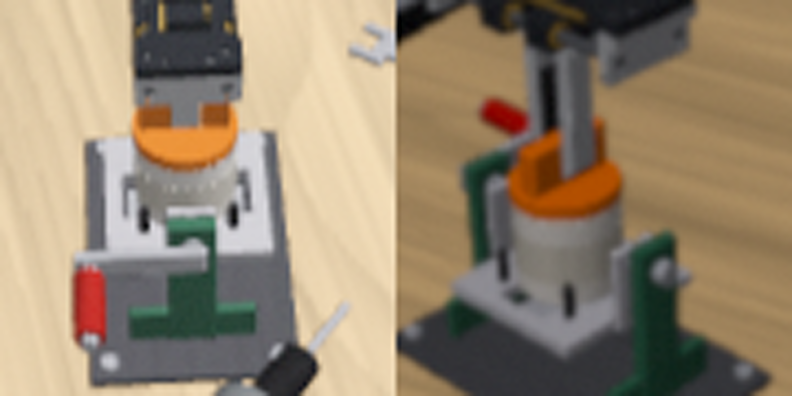

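Emit:
servo_tool --pt "0 0 -0.0035 0 0" --pt "0 0 -0.0035 -0.1 0" --pt "0 0 -0.0035 -0.25 0" --pt "0 0 -0.0035 -0.4 0" --pt "0 0 -0.0035 -0.55 0" --pt "0 0 -0.0035 -0.7 0" --pt "0 0 -0.0035 -0.85 0" --pt "0 0 -0.0035 -1.0 0" --pt "0 0 -0.0035 -1.15 0" --pt "0 0 -0.0035 -1.3 0" --pt "0 0 -0.0035 -1.43 0" --pt "0 0 -0.0035 -1.53 0" --pt "0 0 -0.0035 -1.571 0" --pt "0 0 -0.0035 -1.571 0" --pt "0 0 -0.0035 -1.571 0"

```text
clock: 10.8
ee_pos: [0.5034, -0.1474, 0.1577]
ee_rot: [0.995, -0.1, -0.0, -0.0]
force: [-0.5, -0.7, -2.2]
finger_gap: 0.0159
```

```bash
python3 - <<'E'
from h import *
snap("side","8");snap("scene","8");delta(.5034,-.1467,.156,-11.4)
a=cv2.imread("pics/side8.png")[180:270,280:370];b=cv2.imread("pics/scene8.png")[130:220,245:335]
cv2.imwrite("pics/c8.png",cv2.resize(np.hstack([a,b]),None,fx=4.4,fy=4.4,interpolation=2))
E
```

```text
t 10.9 p [ 0.5035 -0.1474  0.1578] yaw -11.48 F [ 0.9 -0.2 -3. ] tq [ 0.04  0.03 -0.04] gap 0.0152 j [-0.5  -0.    1.92 -0.    1.22 -0.3 ]
d tool [-0.0002 -0.0007  0.0018] turn -0.0014
```

View pics/c8.png

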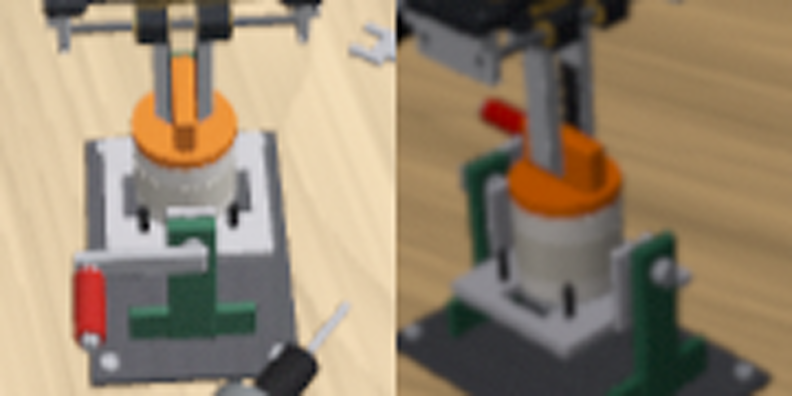

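Emit:
servo_tool --pt "0 0 0.0018 0 0" --pt "0 0 0.0018 0 0" --pt "0 0 0.0018 0 0.2" --pt "0 0 0.0018 0 0.45" --pt "0 0 0.0018 0 0.45" --pt "0 0 -0.02 0 0.45" --pt "0 0 -0.06 0 0.45" --pt "0 0 -0.1 0 0.45" --pt "0 0 -0.11 0 0.45"

```text
clock: 12.02
ee_pos: [0.5048, -0.1481, 0.271]
ee_rot: [0.995, -0.1, 0.003, 0.001]
force: [-0.1, -0.1, 0.1]
finger_gap: 0.0422
```

```bash
python3 - <<'E'
from h import *
snap("wrist","9")
si,w2=load("side","1"),load("wrist","2")
print("bit tip",tri([(si,(358,249)),(w2,(375.5,262))]))
a=np.radians(-11.37);X=np.array([np.cos(a),np.sin(a)]);Y=np.array([-np.sin(a),np.cos(a)]);c=np.array([.5034,-.1467])-.07*X-.128*Y;print(c)
delta(*c,.2,-11.4)
E
```

```text
bit tip [ 0.56341152 -0.32728128  0.15314025]
[ 0.40953934 -0.25838786]
t 12.07 p [ 0.5045 -0.148   0.2705] yaw -11.46 F [ 0.2 -0.1  1.3] tq [-0.02 -0.   -0.07] gap 0.0422 j [-0.5  -0.1   1.81  0.    1.43 -0.3 ]
d tool [-0.0712  0.1271  0.0705] turn -0.001
```

View pics/wrist9.png

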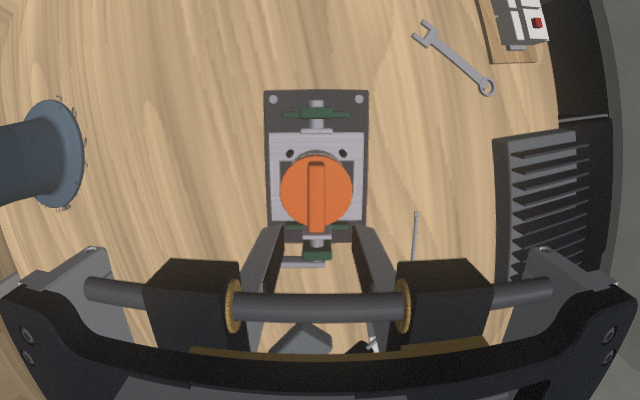

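Emit:
servo_tool --pt "-0.03 0.05 0 0 0.5" --pt "-0.06 0.1 0.0 0 0.5" --pt "-0.071 0.123 0.03 0 0.5" --pt "-0.071 0.123 0.08 0 0.5" --pt "-0.071 0.123 0.085 0 0.5" --pt "-0.071 0.123 0.085 0 0.5"

```text
clock: 12.82
ee_pos: [0.4096, -0.2536, 0.1829]
ee_rot: [0.995, -0.1, -0.0, -0.0]
force: [0.3, 0.1, 1.5]
finger_gap: 0.0472
```

```bash
python3 - <<'E'
from h import *
snap("wrist","10");snap("side","10");crop("side","10",270,190,370,270,"c10",7)
delta(.4095,-.2584,.096,-11.4)
E
```

```text
t 12.93 p [ 0.4105 -0.2544  0.1847] yaw -11.41 F [-0.3 -0.6  0.4] tq [0.01 0.02 0.03] gap 0.0475 j [-0.79 -0.14  2.   -0.    1.28 -0.59]
d tool [-0.0002  0.0041  0.0887] turn -0.0002
```

View pics/wrist10.png

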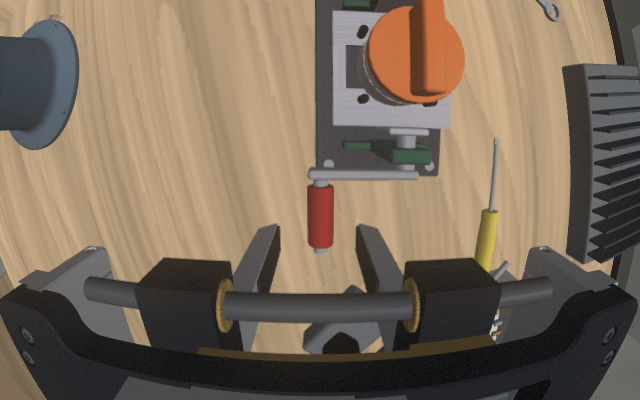

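View pics/c10.png

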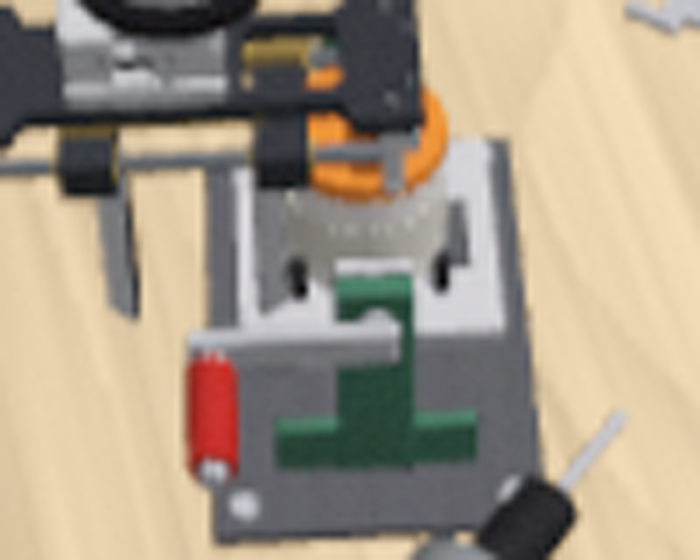

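Emit:
servo_tool --pt "0 0 0.03 0 0.5" --pt "0 0 0.065 0 0.5" --pt "0 0.001 0.088 0 0.5" --pt "0 0.001 0.088 0 0.5" --pt "0 0.001 0.088 0 0.2" --pt "0 0.001 0.088 0 0" --pt "0 0.001 0.088 0 0" --pt "0 0.001 0.088 0 0" --squeeze 35

```text
clock: 13.92
ee_pos: [0.4112, -0.2557, 0.0964]
ee_rot: [0.995, -0.1, 0.003, 0.001]
force: [4.9, 0.2, 0.1]
finger_gap: 0.021
```

```bash
python3 - <<'E'
from h import *
st()
for t in np.linspace(0,np.pi,25): print(round(np.degrees(t)),round(.07*(1-np.cos(t)),4),round(-.07*np.sin(t),4))
E
```

```text
t 13.93 p [ 0.4112 -0.2557  0.0964] yaw -11.48 F [4.9 0.2 0.1] tq [-0.06 -0.85  0.06] gap 0.021 j [-0.79 -0.02  2.06  0.    1.1  -0.59]
0 0.0 -0.0
7 0.0006 -0.0091
15 0.0024 -0.0181
22 0.0053 -0.0268
30 0.0094 -0.035
37 0.0145 -0.0426
45 0.0205 -0.0495
52 0.0274 -0.0555
60 0.035 -0.0606
68 0.0432 -0.0647
75 0.0519 -0.0676
82 0.0609 -0.0694
90 0.07 -0.07
97 0.0791 -0.0694
105 0.0881 -0.0676
112 0.0968 -0.0647
120 0.105 -0.0606
127 0.1126 -0.0555
135 0.1195 -0.0495
142 0.1255 -0.0426
150 0.1306 -0.035
158 0.1347 -0.0268
165 0.1376 -0.0181
172 0.1394 -0.0091
180 0.14 -0.0
```

Emit:
servo_tool --pt "0.001 0.001 -0.006 0 0" --pt "0.0015 0.001 -0.0122 0 0" --pt "0.0029 0.001 -0.0181 0 0" --pt "0.0047 0.001 -0.0239 0 0" --pt "0.0071 0.001 -0.0296 0 0" --pt "0.0099 0.001 -0.035 0 0" --pt "0.0132 0.001 -0.0402 0 0" --pt "0.0169 0.001 -0.045 0 0" --pt "0.021 0.001 -0.0495 0 0" --pt "0.0255 0.001 -0.0536 0 0" --pt "0.0304 0.001 -0.0573 0 0" --pt "0.0355 0.001 -0.0606 0 0" --pt "0.0409 0.001 -0.0634 0 0" --pt "0.0466 0.001 -0.0658 0 0" --pt "0.0524 0.001 -0.0676 0 0" --pt "0.0583 0.001 -0.0689 0 0" --pt "0.0644 0.001 -0.0697 0 0" --pt "0.0705 0.001 -0.07 0 0" --pt "0.0705 0.001 -0.07 0 0"

```text
clock: 16.3
ee_pos: [0.4787, -0.2693, 0.1663]
ee_rot: [0.995, -0.1, -0.0, -0.001]
force: [-1.2, 7.3, -0.7]
finger_gap: 0.0212
```

```bash
python3 - <<'E'
from h import *
snap("side","11");snap("scene","11");a=np.radians(-11.37);X=np.array([np.cos(a),np.sin(a)]);Y=np.array([-np.sin(a),np.cos(a)]);c=np.array([.5034,-.1467])+0*X-.125*Y
delta(*c,.166,-11.4)
a=cv2.imread("pics/side11.png")[160:270,270:380];b=cv2.imread("pics/scene11.png")[100:210,235:345]
cv2.imwrite("pics/c11.png",cv2.resize(np.hstack([a,b]),None,fx=3.6,fy=3.6,interpolation=2))
E
```

```text
t 16.4 p [ 0.4787 -0.2693  0.1664] yaw -11.44 F [-1.4  6.4  0.1] tq [1.16 0.22 0.01] gap 0.0214 j [-0.72  0.05  1.85  0.    1.24 -0.52]
d tool [ 0.     -0.      0.0004] turn -0.0007
```

View pics/c11.png

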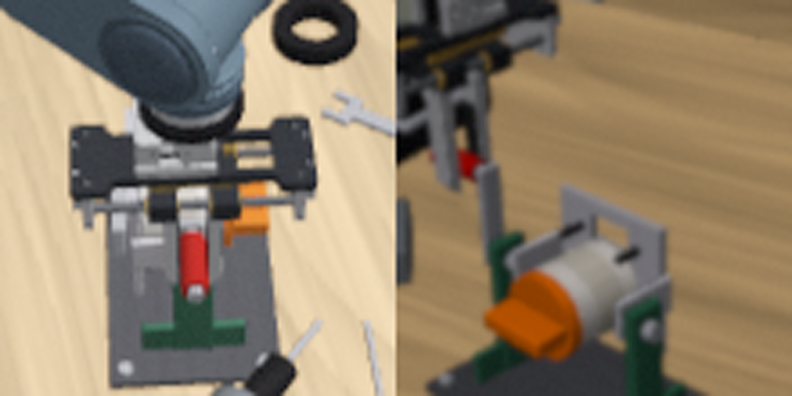

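Emit:
servo_tool --pt "0.0061 -0.0005 0.0003 0 0" --pt "0.0122 -0.0005 0.0011 0 0" --pt "0.0181 -0.0005 0.0024 0 0" --pt "0.0239 -0.0005 0.0042 0 0" --pt "0.0296 -0.0005 0.0066 0 0" --pt "0.035 -0.0005 0.0094 0 0" --pt "0.0402 -0.0005 0.0127 0 0" --pt "0.045 -0.0005 0.0164 0 0" --pt "0.0495 -0.0005 0.0205 0 0" --pt "0.0536 -0.0005 0.025 0 0" --pt "0.0573 -0.0005 0.0298 0 0" --pt "0.0606 -0.0005 0.035 0 0" --pt "0.0634 -0.0005 0.0404 0 0" --pt "0.0658 -0.0005 0.0461 0 0" --pt "0.0676 -0.0005 0.0519 0 0" --pt "0.0689 -0.0005 0.0578 0 0" --pt "0.0697 -0.0005 0.0639 0 0" --pt "0.07 -0.0005 0.07 0 0" --pt "0.07 -0.0005 0.0712 0 0" --pt "0.07 -0.0005 0.0712 0 0"

```text
clock: 18.9
ee_pos: [0.5485, -0.2832, 0.0963]
ee_rot: [0.995, -0.1, 0.001, -0.0]
force: [-0.2, 7.4, 4.1]
finger_gap: 0.0209
```

```bash
python3 - <<'E'
from h import *
snap("side","12");snap("scene","12");a=np.radians(-11.37);X=np.array([np.cos(a),np.sin(a)]);Y=np.array([-np.sin(a),np.cos(a)]);c=np.array([.5034,-.1467])+.07*X-.125*Y
delta(*c,.096,-11.4)
a=cv2.imread("pics/side12.png")[160:270,270:380];b=cv2.imread("pics/scene12.png")[100:210,235:345]
cv2.imwrite("pics/c12.png",cv2.resize(np.hstack([a,b]),None,fx=3.6,fy=3.6,interpolation=2))
E
```

```text
t 19.0 p [ 0.5485 -0.2832  0.0963] yaw -11.45 F [-0.5  7.2  3.5] tq [1.29 0.12 0.01] gap 0.0212 j [-0.66  0.29  1.72  0.    1.13 -0.46]
d tool [-0.0012  0.0001  0.0003] turn -0.0008
```

View pics/c12.png

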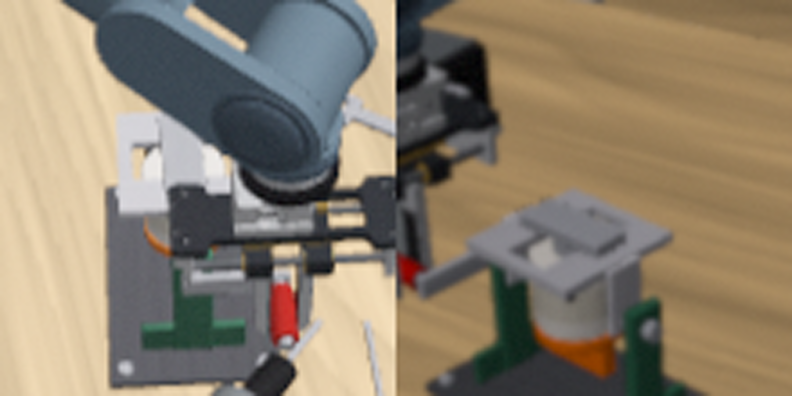

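Emit:
servo_tool --pt "0 0 0.001 0 0" --pt "0 0 0.002 0 0" --pt "0 0 0.002 0 0"

```text
clock: 19.38
ee_pos: [0.5486, -0.2832, 0.0961]
ee_rot: [0.995, -0.1, 0.001, -0.0]
force: [-5.4, 10.1, 13.0]
finger_gap: 0.0207
```

Emit:
servo_tool --pt "0 0 0 0 0" --pt "0 0 0 0 0" --pt "0 0 0 0 0" --pt "0 0 0 0 0" --pt "0 0 0 0 0" --pt "0 0 0 0 0" --pt "0 0 0 0 0" --pt "0 0 0 0 0" --pt "0 0 -0.001 0 0" --pt "0 0 -0.002 0 0"

```text
clock: 20.62
ee_pos: [0.5485, -0.2832, 0.0964]
ee_rot: [0.995, -0.1, 0.001, -0.0]
force: [0.2, 7.3, 0.5]
finger_gap: 0.0212
```

Emit:
servo_tool --pt "-0.0003 0 -0.0071 0 0" --pt "-0.0011 0 -0.0132 0 0" --pt "-0.0024 0 -0.0191 0 0" --pt "-0.0042 0 -0.0249 0 0" --pt "-0.0066 0 -0.0306 0 0" --pt "-0.0094 0 -0.036 0 0" --pt "-0.0127 0 -0.0412 0 0" --pt "-0.0164 0 -0.046 0 0" --pt "-0.0205 0 -0.0505 0 0" --pt "-0.025 0 -0.0546 0 0" --pt "-0.0298 0 -0.0583 0 0" --pt "-0.035 0 -0.0616 0 0" --pt "-0.0404 0 -0.0644 0 0" --pt "-0.0461 0 -0.0668 0 0" --pt "-0.0519 0 -0.0686 0 0" --pt "-0.0578 0 -0.0699 0 0" --pt "-0.0639 0 -0.0707 0 0" --pt "-0.07 0 -0.071 0 0"

```text
clock: 22.88
ee_pos: [0.4797, -0.2695, 0.1664]
ee_rot: [0.995, -0.1, 0.002, 0.0]
force: [2.7, 4.2, -3.5]
finger_gap: 0.0209
```

```bash
python3 - <<'E'
from h import *
st()
E
```

```text
t 22.88 p [ 0.4797 -0.2695  0.1664] yaw -11.45 F [ 2.7  4.2 -3.5] tq [ 0.79 -0.58  0.01] gap 0.0209 j [-0.72  0.05  1.85  0.    1.24 -0.52]
```

Emit:
servo_tool --pt "-0.0061 0 0.0003 0 0" --pt "-0.0122 0 0.0011 0 0" --pt "-0.0181 0 0.0024 0 0" --pt "-0.0239 0 0.0042 0 0" --pt "-0.0296 0 0.0066 0 0" --pt "-0.035 0 0.0094 0 0" --pt "-0.0402 0 0.0127 0 0" --pt "-0.045 0 0.0164 0 0" --pt "-0.0495 0 0.0205 0 0" --pt "-0.0536 0 0.025 0 0" --pt "-0.0573 0 0.0298 0 0" --pt "-0.0606 0 0.035 0 0" --pt "-0.0634 0 0.0404 0 0" --pt "-0.0658 0 0.0461 0 0" --pt "-0.0676 0 0.0519 0 0" --pt "-0.0689 0 0.0578 0 0" --pt "-0.0697 0 0.0639 0 0" --pt "-0.07 0 0.07 0 0" --pt "-0.07 0 0.0725 0 0" --pt "-0.07 0 0.0725 0 0"

```text
clock: 25.38
ee_pos: [0.4113, -0.256, 0.0961]
ee_rot: [0.995, -0.1, 0.001, -0.0]
force: [-4.2, 10.5, 13.6]
finger_gap: 0.0212
```

Emit:
servo_tool --pt "0 0 0.001 0 0" --pt "0 0 0.001 0 0"

```text
clock: 25.62
ee_pos: [0.4113, -0.256, 0.0959]
ee_rot: [0.995, -0.1, 0.001, -0.0]
force: [-6.9, 12.9, 20.0]
finger_gap: 0.0212
```

Emit:
servo_tool --pt "0 0 -0.002 0 0" --pt "0 0 -0.003 0 0.2" --pt "0 0 -0.003 0 0.5" --pt "0 0 -0.003 0 0.5" --pt "0 0 -0.003 0 0.5" --pt "0 0 -0.03 0 0.5" --pt "0 0 -0.07 0 0.5" --pt "0 0 -0.12 0 0.5" --pt "-0.01 -0.03 -0.17 0 0.5" --pt "-0.02 -0.04 -0.2 0 0.5" --pt "-0.02 -0.04 -0.2 0 0.5"

```text
clock: 27.0
ee_pos: [0.399, -0.213, 0.2942]
ee_rot: [0.995, -0.1, 0.003, 0.002]
force: [-0.2, 0.4, -0.0]
finger_gap: 0.0474
```

```bash
python3 - <<'E'
from h import *
st()
for n in("side","scene","wrist"): snap(n,"13")
w=load("wrist","13");im=cv2.imread("pics/wrist13.png")
hs=cv2.cvtColor(im,cv2.COLOR_BGR2HSV);m=cv2.inRange(hs,(0,130,80),(4,255,255))|cv2.inRange(hs,(172,130,80),(180,255,255))
for c in cv2.findContours(m,0,1)[0]:
    if cv2.contourArea(c)>150:print(cv2.minAreaRect(onz(w,c.reshape(-1,2),.115)[:,:2].astype(np.float32)*1000))
a=cv2.imread("pics/side13.png")[160:270,270:380];b=cv2.imread("pics/scene13.png")[120:230,235:345]
cv2.imwrite("pics/c13.png",cv2.resize(np.hstack([a,b]),None,fx=3.6,fy=3.6,interpolation=2))
E
```

```text
t 27.0 p [ 0.399  -0.213   0.2942] yaw -11.43 F [-0.2  0.4 -0. ] tq [-0.02 -0.01  0.02] gap 0.0474 j [-0.74 -0.31  1.94 -0.    1.51 -0.54]
((409.1842041015625, -262.5480651855469), (52.264915466308594, 19.409006118774414), 79.05396270751953)
```

View pics/c13.png

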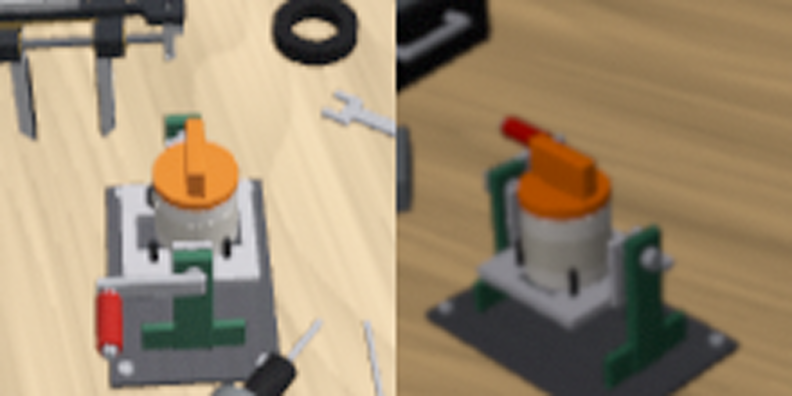

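View pics/wrist13.png

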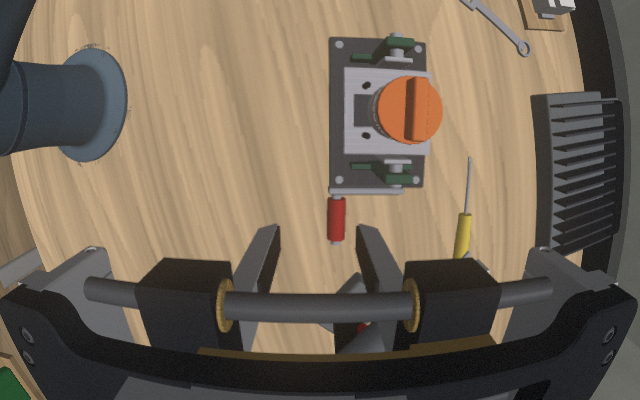

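View pics/scene13.png

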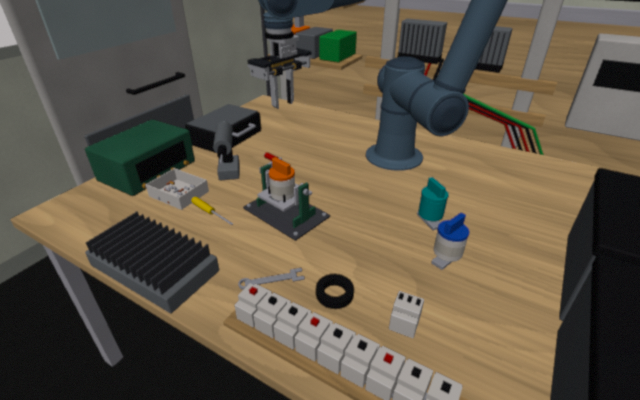

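```bash
python3 - <<'E'
from rig import ctrl
print(ctrl.close_job())
E
```

```text
the job is handed in; nothing more can be done
None
```

I loaded the orange-lidded jar into the stand, tumbled it and brought it back upright. It is locked in the stand and I have handed the job in; no verdict was reported.

- **Loading:** I lowered the foot through the slot until the body rested on the platform, felt at the expected height. I then lifted it about 1.5 mm, gave it a quarter turn with almost no resisting torque, set it down and let go.
- **Tumbling:** I cranked over to the far stop, where the sleeve moved only 0.2 mm under 13 N. I held it upside down for more than a second, then cranked back until I felt the start stop at 20 N.
- **Last pictures:** The jar is upright with its grip bar across the slot. The crank sleeve is back within 1 mm of where it started, and the gripper is clear of everything with no force on it. The blue and turquoise jars, breaker, tape roll, screwdriver, wrench and drill look unmoved by eye; I did not measure them. The clock read 27 s of the 67 s allowed.
- **Disagreement between views:** Before the jar went in, the side and scene cameras showed its foot about 4–5 mm higher relative to the slot than the arm's own readings. The contact height matched the arm's readings, so I put this down to camera calibration or my pixel reading.

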